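Hold a spring clip gaping around the edge of a card

TASK

A colleague wants to slip a test strip under the clip: pick up the grey spring clip by its handles, squeeze it open against its spring while still clear of the card, and bring the open jaws squarely around the card's free upright edge, about half-way up, so the edge stands well inside the jaws without touching them. Treat the card gently: no more than a light brush, do not shift it or its foot, and leave the other things where they are. Finish while holding the clip there in the air, still squeezed wide open; do not let go.

Things in the scene. Friction and masses are not known exactly. Their poses are not given: they have to be found in the camera images.
- clip: grey spring clip like a clothes peg, 108 mm long, 26 mm deep, 60 g, lying on its side, jaws roughly away from the robot. Origin: on its pivot pin at mid-depth (13 mm above the table). x points along the clip to the jaws, which end at x = 52 mm; z is up as it lies. Squeezing the handles together along y opens the jaws; let go, the spring shuts it
- grip (a point): point between the two flat handles, 40 mm behind the pin. Shut, the handles form a V: 47 mm over their outer faces here, 56 mm at their ends 15 mm further back. Fully squeezed (stop) they are parallel, 26 mm over their faces. Squeezing here takes about 3 N a side to start, 8 N to reach the stop
- jaw_a (a point): middle of the inner face of the jaw pad on the clip's +y side, 47 mm ahead of the pin (5 mm short of the jaw's end); moves with the jaw
- jaw_b (a point): the same on the -y side; with the clip shut it coincides with jaw_a, wide open they are 26 mm apart
- lever_a (a joint): swing of the +y lever from its shut position, rad: 0 shut, 0.28 wide open (at its stop)
- lever_b (a joint): the same for the -y lever
- stand: weighted grey plastic foot, 70 x 64 x 26 mm, 0.4 to 0.7 kg, standing loose on the table and carrying the card. Origin: centre of its underside; x along the card, y square to it, z up
- card: pale stiff form card with a few ruled lines, 110 mm wide, 122 mm high, 3 mm thick, upright and fixed in the foot (14 to 136 mm above the table). Origin and axes as the foot's. It stands out 45 mm beyond the foot towards the robot (-x); that upright edge, 80 mm from the foot's centre, is the free edge
- card_edge (a point): point on the free edge, 80 mm above the table, about half-way up; x runs horizontally from the edge into the card, y square to the card, z up
- cassette_1: white test cassette, 72 x 24 x 9 mm, bystander; origin centre of the underside
- gauze_b: white stack of pads, 80 x 80 x 12 mm, bystander; origin centre of the underside
- marker: marker pen, 135 x 17 x 16 mm, bystander lying on the table; origin near its middle
- tape_roll: roll of tape lying flat, 100 mm across, 25 mm high, bystander
- vial_2: capped vial, 23 mm across, 72 mm high, upright, bystander
Mind the look-alikes: they are no part of the job. There is more than one size of the clip; the one meant has the size given above.

How it is judged (in metres and radians):
On the way:
1. the clip is squeezed open (pads at least 18 mm apart) while its jaws are still clear of the card edge (distance between jaw_a and jaw_b above 0.018 m and distance between clip and card_edge above 0.065 m), for 0.2 s.
At the end, for the whole second after the job is handed in: Clip held still in the air by the fingers, pads 18+ mm apart, the free edge between them: pad centres 6+ mm past the edge, 2.5+ mm off the card's mid-plane, nothing of the clip touching card or foot; within 30 mm of half-way up and 0.3 rad of square; card edge moved < 12 mm, upright (distance between jaw_a and jaw_b above 0.018 m and x of each of jaw_a, jaw_b in the frame of card_edge above 0.006 m and y of jaw_a in the frame of card_edge above 0.0025 m and y of jaw_b in the frame of card_edge below -0.0025 m and z of clip in the frame of card_edge between -0.03 and 0.03 m and angle between the x axis of clip and the x axis of card_edge, either way round below 0.3 rad and height (world z) of clip above 0.045 m and contact force between the fingers and clip above 3 N and contact force between clip and stand below 0.3 N and linear speed of clip below 0.02 m/s and distance of card_edge from where it was at the start of the episode below 0.012 m and angle between stand's own z axis and vertical below 0.05 rad); the arm keeps its last pose, push and grip.
It fails at once if the card or its foot is pressed by the clip with more than 4 N (contact force between clip and stand above 4 N).
It fails at once if the card or its foot is pressed by the robot with more than 4 N (contact force between any of the fingers, the arm and stand above 4 N).
It fails at once if the card is shifted by more than 20 mm (distance of card_edge from where it was at the start of the episode above 0.02 m).
It fails at once if a bystander is moved by more than 20 mm (distance of any of cassette_1, gauze_b, marker, tape_roll, vial_2 from where it was at the start of the episode above 0.02 m).
It also fails if it takes over 35 s, if anything falls off the work surface, if the arm or the gripper's body presses on something with over 40 N, if the wrist force passes 120 N, or if a joint passes its speed limit or range.

ROBOT

A 6-joint arm with a two-finger parallel gripper is mounted at the origin on a cart in front of the work surface, level with it; the furniture and walls round the work are solid. World frame = base frame: x ahead of the robot, y to its left, z up, the work surface at z = 0. Lengths are in m, angles in degrees, forces in N, time in s.
With the tool pointing down it reaches from about 0.25 to 0.725 m from the base axis. Payload 9.7 kg.
Tool frame: the origin (TCP) lies at the very end of the fingers, on their centre line; the grasp point (between the pads) lies 19 mm behind it (bot.grip_point_offset is the z of the grasp point in the tool frame, in m); z points along the fingers, x is the direction in which the jaws open and shut, and the axes are right-handed (so a half turn about z gives the same grasp; the last joint's range is limited). The gripper opens to 85 mm and grips with 20 to 120 N. Pads are 22 mm wide; open, the fingers measure 114 mm over their backs; the gripper's body (76 mm by 85 mm) begins 54 mm behind the grasp point. The pads swing forward as they close: fully open they stand 13 mm farther back than shut.
Start: joints at [75.745, 4.979, 10.078, 95.1, 0, 90], TCP at [0.135, 0.533, 0.231] pointing down, gripper open.
Joint ranges: [-179.16, 179.16], [-48.56, 103.87], [-65.8, 70.77], [-126.05, 130.52], [-82.76, 87.17], [-180, 180]. Speed limits (degrees/s): [127.2, 127.2, 147.25, 180, 180, 180].

INTERFACE

Orientations are given as [roll, pitch, yaw] about the fixed x, y, z axes, in that order (R = Rz(yaw) Ry(pitch) Rx(roll)).
In Python, from workcell import get_obs, viewer, job_done, bot gives the robot as it stands.
- The arm moves only by the shell command python3 -m handwheel 'ROWS' [FORCE]. ROWS is JSON, a list of rows, each a list of 5 numbers: the closure, from 0 (fully open) to 1 (shut), then the shift along the world's x, y, z in m, then the turn about the world's z in degrees. A call has 1 to 5 rows; each row is the pose to reach, as a shift and turn from the pose measured when the call began; what a row does not reach only later rows make up. A row lasts 1/10 s, in which the tool goes at most 50 mm and 8.59 degrees, less where a joint would pass 70% of its speed; a pose out of reach is approached as far as the arm can. A call with a gripper value outside its range is refused whole. The fingers move at their own pace and stop on an object; FORCE is the grip in N (left out, the last holds). Time passes only in rows, so rows that repeat a pose let the fingers close. It gives the time, the measured TCP pose, the force and the opening at its end, in the units of the state.
- get_obs(): the state, without advancing time (a new reading comes with each control period).
- viewer.camera(name): name is "scene" or "top" or "wrist"; returns a dict with "color" (480x640x3 uint8, blue, green, red), "K" (3x3 intrinsics, pixels), "origin" and "orientation" of the camera in the world. Camera axes: x right, y down, z forward; pixel columns grow to the right and rows downward; lengths in m; the calibration is good to about 2 mm. A picture is of the moment at which its call begins. There is no depth.
- job_done(): hands the job in, once; it reports no verdict.
The state is a dict: "time": time; "q": joint angles; "qd": joint speeds; "joint_efforts": joint torques, N m; "ee_pos": TCP position; "tcp_rot": TCP orientation; "wrist_force": force on the tool from outside, world axes, zero at the start; "torque": the same for the moment, N m; "opening": finger opening in m.
Only numpy, scipy, OpenCV 4.12 (cv2) and the standard library are available. Lean on these libraries where they do the work, as an engineer would, in place of code of your own. Each camera call takes 0.05 s, during which the arm holds its last target.

## Working session

There is one attempt and no reset: what is moved stays moved. The work goes in short steps, Python scripts to look and compute and a shell command to move; the robot and the scene stay as the last step left them, time stands still between calls to the robot, and variables do not carry over. Pictures are saved under pics/ and viewed, and the job is handed in when it is done.

```bash
mkdir -p pics; ls; cat > h.py <<'E'
import numpy as np, cv2
from workcell import get_obs, viewer, job_done, bot
def cam(n):
    c=viewer.camera(n); return c
def R_of(c):
    o=np.array(c["orientation"],float)
    if o.shape==(3,3): return o
    from scipy.spatial.transform import Rotation as Ro
    if o.size==4: return Ro.from_quat(o).as_matrix()
    return Ro.from_euler('xyz',o,degrees=True).as_matrix()
def onplane(c,px,z):
    px=np.atleast_2d(px).astype(float); K=np.array(c["K"])
    d=(R_of(c)@np.linalg.inv(K)@np.c_[px,np.ones(len(px))].T).T
    o=np.array(c["origin"]); s=(z-o[2])/d[:,2]
    return o+s[:,None]*d
def proj(c,P):
    P=np.atleast_2d(P); p=(np.array(c["K"])@R_of(c).T@(P-np.array(c["origin"])).T).T
    return p[:,:2]/p[:,2:]
E
python3 - <<'E'
from h import *
for n in ["scene","top","wrist"]:
    c=cam(n); cv2.imwrite(f"pics/{n}0.png",c["color"]); print(n,c["K"],c["origin"],c["orientation"])
o=get_obs(); print(o)
E
```

```text
pics
scene [[443.20536342   0.         314.51036172]
 [  0.         443.20536342 230.75922521]
 [  0.           0.           1.        ]] [ 0.07784419 -0.17561218  0.76364514] [-139.07187982    0.47779283  -56.97326302]
top [[436.5810842    0.         315.84134445]
 [  0.         436.5810842  242.2701596 ]
 [  0.           0.           1.        ]] [0.45960987 0.12084211 0.93823181] [-173.9878515     1.80483594  -88.55525475]
wrist [[342.8409958    0.         319.76287674]
 [  0.         342.8409958  243.07462056]
 [  0.           0.           1.        ]] [0.06018516 0.55161605 0.37293005] [1.62373405e+02 4.90234886e-02 7.57081354e+01]
{'time': 0.15, 'q': array([ 7.57475016e+01,  5.00588794e+00,  1.00472611e+01,  9.51007335e+01,
       -2.04641142e-04,  8.99990572e+01]), 'qd': array([ 0.03615755, -0.0236461 ,  0.07672189, -0.02478393,  0.03071471,
        0.02583449]), 'joint_efforts': array([-2.68374897e-04, -5.20762181e+01,  4.65045583e+01,  1.38986562e-02,
        4.48173500e-05, -8.05441601e-06]), 'ee_pos': array([0.13536745, 0.53290908, 0.23074779]), 'tcp_rot': array([1.79999796e+02, 5.93603458e-02, 7.57484443e+01]), 'wrist_force': array([0.3479835 , 0.30396727, 0.04250715]), 'torque': array([ 0.04025197, -0.05268036, -0.01518376]), 'opening': 0.08562452985308906}
```

View pics/top0.png

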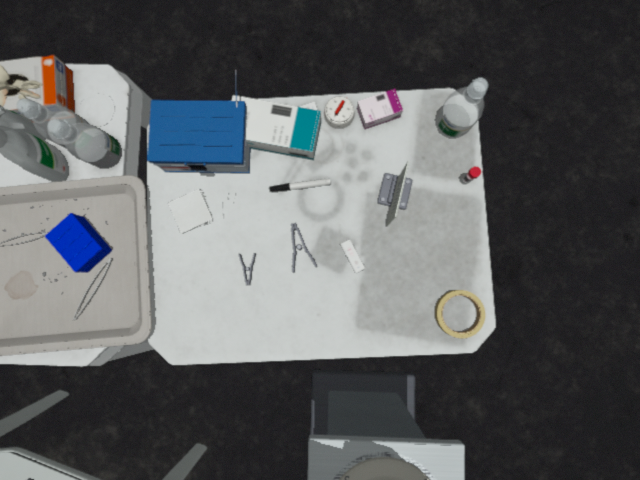

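View pics/scene0.png

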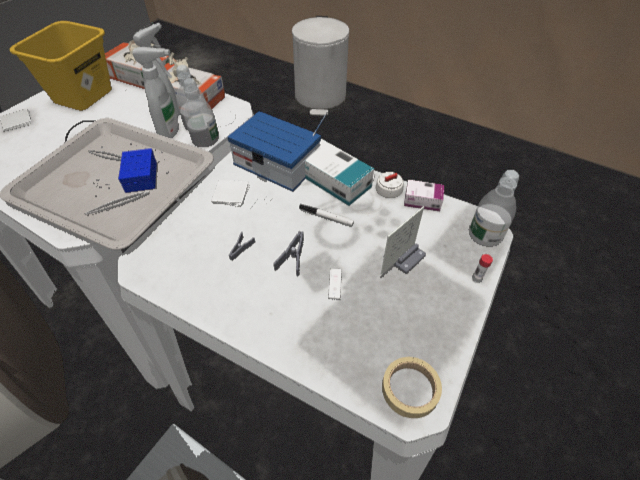

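Both pictures show two dark grey V clips, one at top-view pixel (248,267) and one at (303,248). The card is at (398,195) in its grey foot. I'll measure both clips next.

```bash
python3 - <<'E'
from h import *
c=cam("top"); im=c["color"]; cv2.imwrite("pics/top1.png",cv2.resize(im[205:305,220:340],None,fx=6,fy=6,interpolation=cv2.INTER_CUBIC)[:600,:720])
cv2.imwrite("pics/top1b.png",cv2.resize(im[150:240,350:450],None,fx=6,fy=6,interpolation=cv2.INTER_CUBIC))
g=cv2.cvtColor(im,cv2.COLOR_BGR2GRAY)
m=(g<130).astype(np.uint8); n,l,s,ce=cv2.connectedComponentsWithStats(m[200:305,220:340])
for i in range(1,n):
    if s[i,4]>40:
        ys,xs=np.where(l==i); P=onplane(c,np.c_[xs+220,ys+200],0.022)[:,:2]
        r=cv2.minAreaRect(P.astype(np.float32)); print(s[i],r, cv2.boxPoints(r))
E
```

```text
[ 72  24  25  48 198] ((0.5448526740074158, 0.17712357640266418), (0.09981416165828705, 0.04878024756908417), 3.3126637935638428) [[0.49361962 0.19858907]
 [0.49643832 0.14989035]
 [0.5960857  0.15565808]
 [0.593267   0.2043568 ]]
[ 19  53  17  32 138] ((0.49620410799980164, 0.2945227324962616), (0.06445559114217758, 0.03407050669193268), 4.872533798217773) [[0.46264583 0.30875903]
 [0.46553975 0.27481163]
 [0.5297624  0.28028643]
 [0.52686846 0.31423384]]
```

```bash
python3 - <<'E'
from h import *
c=cam("scene"); im=c["color"]; 
cv2.imwrite("pics/sc1.png",cv2.resize(im[200:300,220:340],None,fx=6,fy=6,interpolation=cv2.INTER_CUBIC))
cv2.imwrite("pics/sc1b.png",cv2.resize(im[190:290,360:450],None,fx=6,fy=6,interpolation=cv2.INTER_CUBIC))
E
```

```text
(no output)
```

View pics/top1.png

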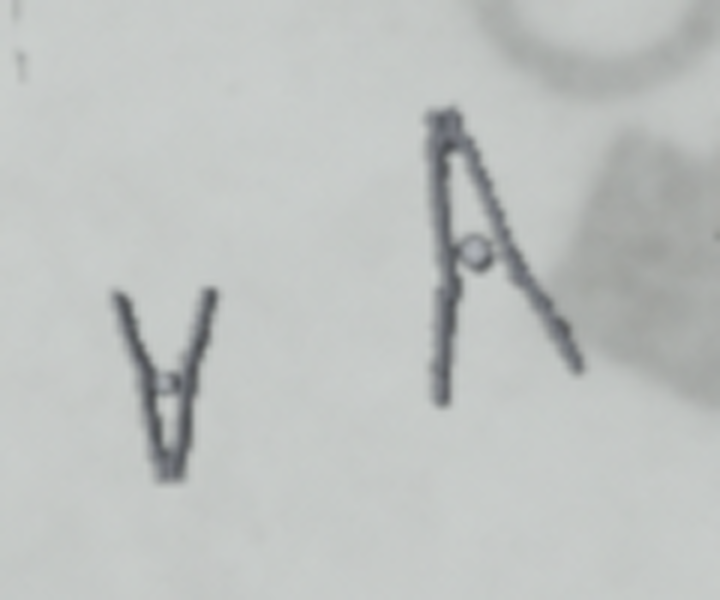

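View pics/top1b.png

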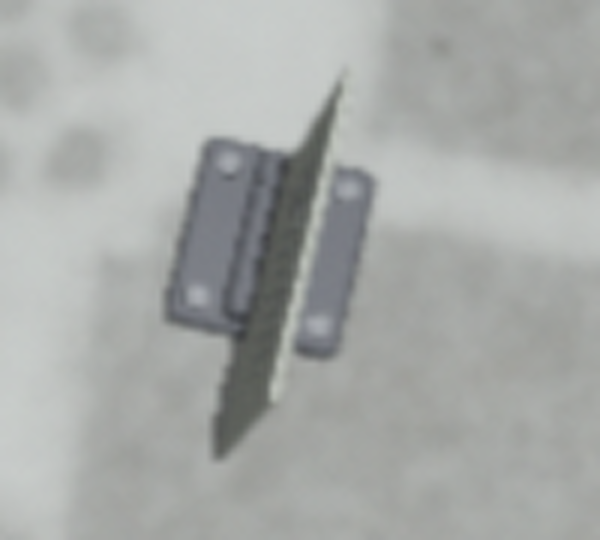

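View pics/sc1b.png

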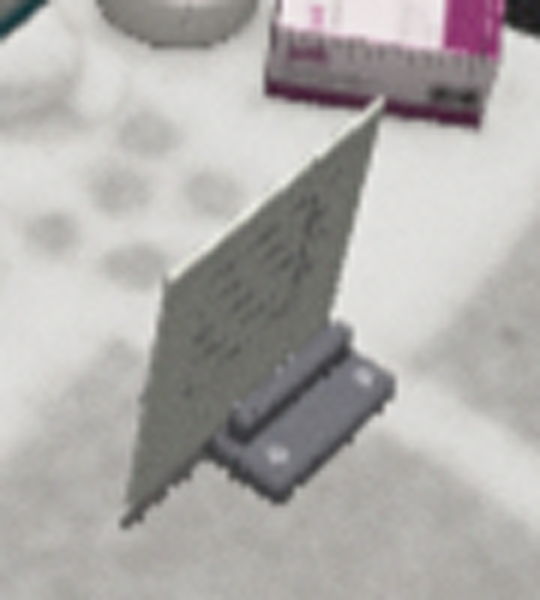

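View pics/sc1.png

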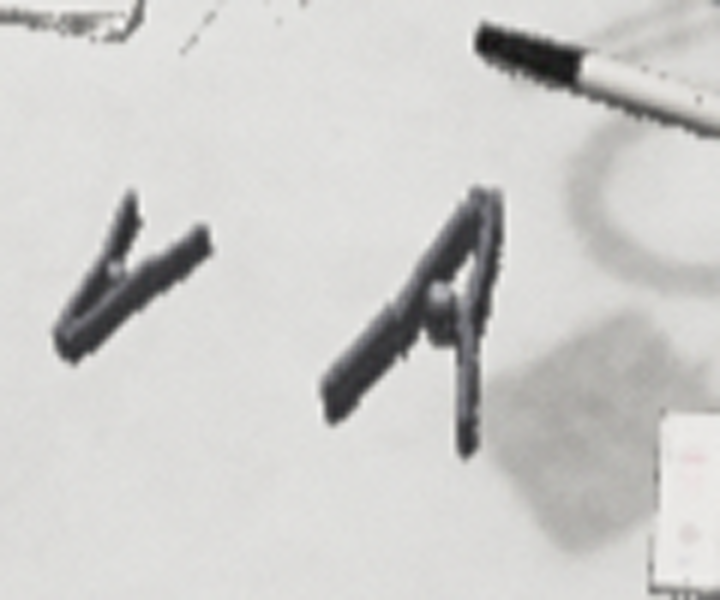

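Candidates: the clip at top (248,267), about 64 mm long with its jaws toward the robot, and the clip at (303,248), about 100 mm or more with its jaws away. The second matches the description, and the close crop shows shut jaws at (294,224), the pin at (299,247), and handle ends at (293,272) and (316,267). I'll compute the poses from these.

```bash
python3 - <<'E'
from h import *
c=cam("top"); f=lambda x,y,ox=220,oy=205:[ox+x/6-.42,oy+y/6-.42]
P=onplane(c,[f(443,108),f(475,252),f(441,405),f(580,373)],.026)[:,:2]
print(P.round(4)); 
mid=(P[2]+P[3])/2; d=P[0]-mid; print("len",np.linalg.norm(d),"yaw",np.degrees(np.arctan2(d[1],d[0])),"hw",np.linalg.norm(P[2]-P[3]))
x=d/np.linalg.norm(d); print("origin est", P[0]-.052*x, mid+.055*x, "grip",mid+.015*x)
T=onplane(c,[f(344,68,350,150),f(277,403,350,150)],.136)[:,:2]; B=onplane(c,[f(216,460,350,150)],.014)[:,:2]
print("card top",T,"bot",B); e=T[0]-T[1]; print(np.linalg.norm(e),np.degrees(np.arctan2(e[1],e[0])))
s=cam("scene"); g=lambda x,y:[360+x/6-.42,190+y/6-.42]
print("scene top",onplane(s,[g(380,98),g(166,280)],.136),"bot",onplane(s,[g(128,522)],.014))
k=lambda x,y:[220+x/6-.42,200+y/6-.42]
print("scene clip jaw, handles",onplane(s,[k(485,190),k(328,390),k(467,432)],.026), "pin",onplane(s,[k(440,290)],.026))
E
```

```text
[[0.5958 0.2005]
 [0.5451 0.1877]
 [0.4913 0.198 ]
 [0.5036 0.1499]]
len 0.10190221637680309 yaw 15.120444059282407 hw 0.049702421336343755
origin est [0.54561123 0.18695427] [0.55053252 0.18828402] grip [0.51191734 0.17785006]
card top [[ 0.70038924 -0.01851429]
 [ 0.59416066  0.00163536]] bot [[0.59374448 0.00488889]]
0.10812270133701926 -10.740384047077074
scene top [[ 0.70024966 -0.01878738  0.136     ]
 [ 0.59259442  0.0046486   0.136     ]] bot [[0.58854299 0.00134994 0.014     ]]
scene clip jaw, handles [[0.59284399 0.20353043 0.026     ]
 [0.4882594  0.19784855 0.026     ]
 [0.49950897 0.14745516 0.026     ]] pin [[0.54534458 0.19056771 0.026     ]]
```

Clip pin is at about (0.546,0.188), yaw 14.5°, so the grip point is about (0.507,0.178). Card edge is at about (0.593,0.003), yaw −11°. Tool yaw for the grasp is about 104.5°, so I start the move there.

```bash
python3 -m handwheel '[[0,0.03,-0.03,0,6],[0,0.065,-0.06,0,12],[0,0.1,-0.095,0,18],[0,0.135,-0.13,0,24],[0,0.17,-0.16,0,29]]' 25
```

```text
time: 0.85
ee_pos: [0.3064, 0.3713, 0.2314]
tcp_rot: [180.0, 0.0, 105.0]
wrist_force: [1.0, 0.3, 0.1]
opening: 0.0856
```

```bash
python3 -m handwheel '[[0,0.04,-0.035,0,0],[0,0.075,-0.07,0,0],[0,0.11,-0.105,-0.01,0],[0,0.145,-0.14,-0.02,0],[0,0.17,-0.17,-0.03,0]]'; python3 -c "
from workcell import get_obs
o=get_obs();print(o['time'],o['ee_pos'],o['tcp_rot'])"
```

```text
time: 1.35
ee_pos: [0.4779, 0.1995, 0.2012]
tcp_rot: [179.9, -0.0, 105.0]
wrist_force: [-0.3, 0.8, 0.2]
opening: 0.0855
1.35 [0.47788334 0.19945802 0.2012084 ] [ 1.79923531e+02 -3.90681033e-03  1.04966373e+02]
```

```bash
python3 -m handwheel '[[0,0.015,-0.012,-0.03,0],[0,0.029,-0.022,-0.06,0],[0,0.029,-0.022,-0.08,0]]'; python3 - <<'E'
from h import *
c=cam("wrist"); cv2.imwrite("pics/w1.png",c["color"]); o=get_obs(); print(o['ee_pos'],o['tcp_rot'],c["origin"],c["orientation"])
E
```

```text
time: 1.65
ee_pos: [0.5076, 0.1757, 0.1188]
tcp_rot: [-180.0, 0.0, 104.8]
wrist_force: [0.1, 0.0, -0.3]
opening: 0.0856
[0.50590444 0.17593078 0.1159626 ] [-1.79744899e+02  2.57080380e-02  1.04863358e+02] [0.43262222 0.15547878 0.26108317] [1.62389110e+02 1.48812601e-02 1.04792780e+02]
```

View pics/w1.png

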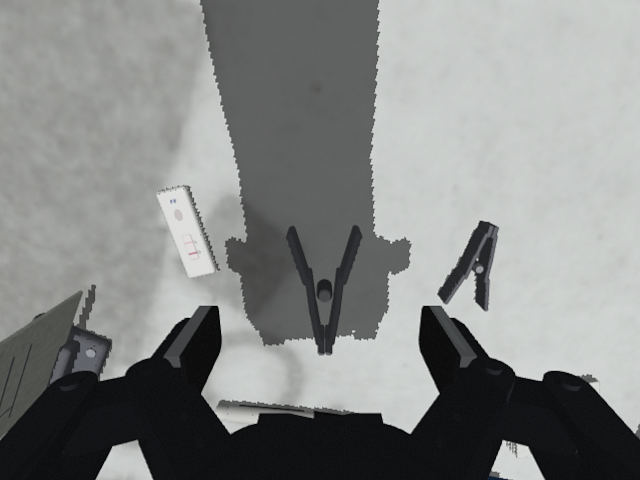

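The wrist view shows the clip between the fingers, handle ends at (292,229) and (357,229), pin (324,290), jaw tips (325,352). The card is at lower left and the small clip off to the right. I'll check the pose from this view.

```bash
python3 - <<'E'
from h import *
c=cam("wrist"); P=onplane(c,[[292,228],[357,228],[325,353],[324,282]],.026)[:,:2]; print(P.round(4))
mid=(P[0]+P[1])/2; d=P[2]-mid; x=d/np.linalg.norm(d); print(np.linalg.norm(d),np.degrees(np.arctan2(d[1],d[0])),"grip",mid+.015*x,P[2]-.092*x)
E
```

```text
[[0.4961 0.1527]
 [0.4845 0.1968]
 [0.5888 0.2017]
 [0.5301 0.1851]]
0.10207834020720774 15.285497196553909 grip [0.50475551 0.17871368] [0.50000796 0.17741619]
```

```bash
python3 -m handwheel '[[0,0,0.002,-0.04,0],[0,0,0.002,-0.08,0],[0,0,0.002,-0.1,0],[0,0,0.002,-0.112,0],[0,0,0.002,-0.112,0]]' 25
```

```text
time: 2.25
ee_pos: [0.5053, 0.1786, 0.0059]
tcp_rot: [-179.7, 0.0, 104.9]
wrist_force: [0.0, -0.3, 0.5]
opening: 0.0853
```

```bash
python3 -m handwheel '[[0.4,0,0,0,0],[0.4,0,0,0,0],[0.5,0,0,0,0]]' 25; python3 - <<'E'
from h import *
c=cam("wrist"); cv2.imwrite("pics/w2.png",c["color"]); o=get_obs(); print(o['ee_pos'],o['tcp_rot'],o['opening'])
E
```

```text
time: 2.55
ee_pos: [0.5063, 0.179, 0.0078]
tcp_rot: [-179.9, 0.0, 104.9]
wrist_force: [-1.2, 0.3, 7.0]
opening: 0.0446
[0.50626216 0.17902723 0.00786546] [-1.79885299e+02  5.50480214e-03  1.04937991e+02] 0.04271606246190309
```

View pics/w2.png

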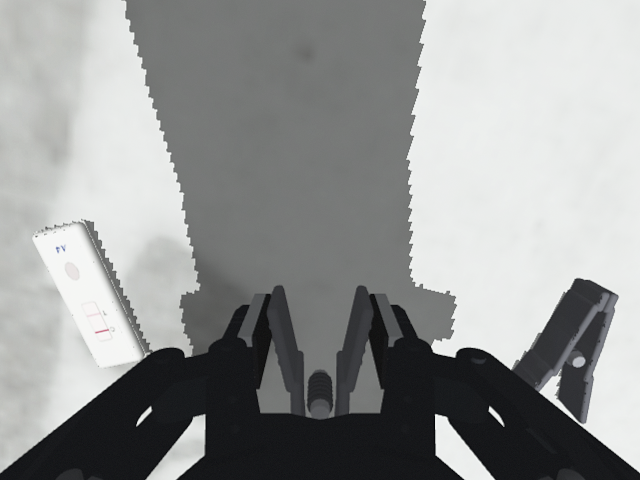

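The fingers straddle the handles evenly, but the wrist force of 7 N upward suggests the fingertips touch the table as they swing forward. I'll open a little, raise 9 mm, then squeeze.

```bash
python3 -m handwheel '[[0.3,0,0,0,0],[0.3,0,0,0.007,0],[0.3,0,0,0.007,0]]' 25
```

```text
time: 2.9
ee_pos: [0.5069, 0.1793, 0.0162]
tcp_rot: [-180.0, -0.0, 104.9]
wrist_force: [-0.5, 0.0, 0.9]
opening: 0.0598
```

```bash
python3 -m handwheel '[[0.6,0,0,0,0],[0.7,0,0,0,0],[0.8,0,0,0,0],[0.8,0,0,0,0],[0.8,0,0,0,0]]' 25;  python3 - <<'E'
from h import *
c=cam("wrist"); cv2.imwrite("pics/w3.png",c["color"]); o=get_obs(); print(o['ee_pos'],o['tcp_rot'],o['opening'],o['wrist_force'])
E
```

```text
time: 3.4
ee_pos: [0.5076, 0.1795, 0.0175]
tcp_rot: [179.9, -0.0, 104.9]
wrist_force: [-1.5, -0.8, 9.2]
opening: 0.0243
[0.50759556 0.17949257 0.0174442 ] [ 1.79904718e+02 -9.17418903e-03  1.04936850e+02] 0.024531159866884065 [-1.49429384 -0.25476922  8.11001325]
```

View pics/w3.png

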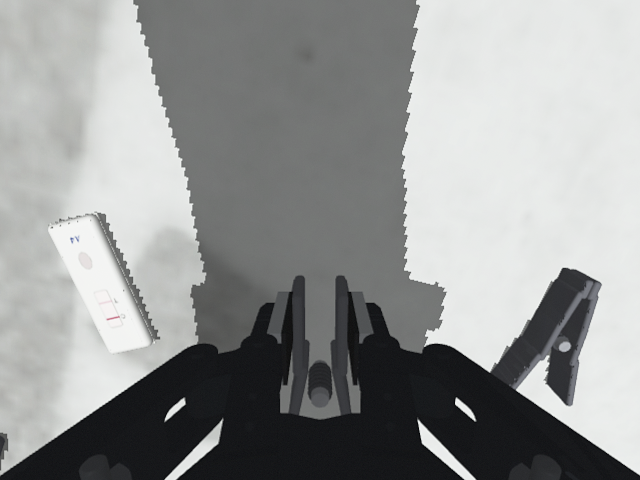

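The handles are now parallel at 24.5 mm and the clip is squeezed to its stop. Next I lift it clear and look.

```bash
python3 -m handwheel '[[1,0,0,0.005,0],[1,0,0,0.015,0],[1,0,0,0.03,0],[1,0,0,0.05,0],[1,0,0,0.07,0]]' 30;  python3 - <<'E'
from h import *
for n,s in (("top",(200,305,220,340)),("scene",(150,280,220,340))):
    c=cam(n); a=s; cv2.imwrite(f"pics/{n}4.png",cv2.resize(c["color"][a[0]:a[1],a[2]:a[3]],None,fx=4.5,fy=4.5,interpolation=cv2.INTER_CUBIC))
c=cam("wrist"); cv2.imwrite("pics/w4.png",c["color"][240:480]); o=get_obs(); print(o['ee_pos'],o['tcp_rot'],o['opening'],o['wrist_force'])
E
```

```text
time: 3.95
ee_pos: [0.5076, 0.1795, 0.0891]
tcp_rot: [179.9, -0.0, 104.9]
wrist_force: [0.5, 0.8, -0.2]
opening: 0.024
[0.50852778 0.1798062  0.08943714] [ 1.79728227e+02 -2.26289697e-02  1.04937249e+02] 0.024237877606072867 [ 0.03273795 -0.16722263 -1.26768984]
```

View pics/top4.png

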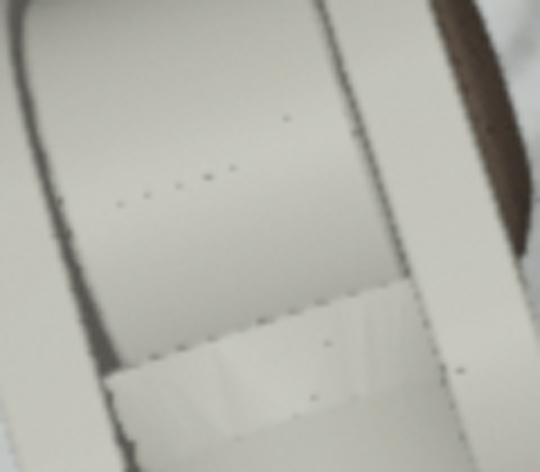

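View pics/scene4.png

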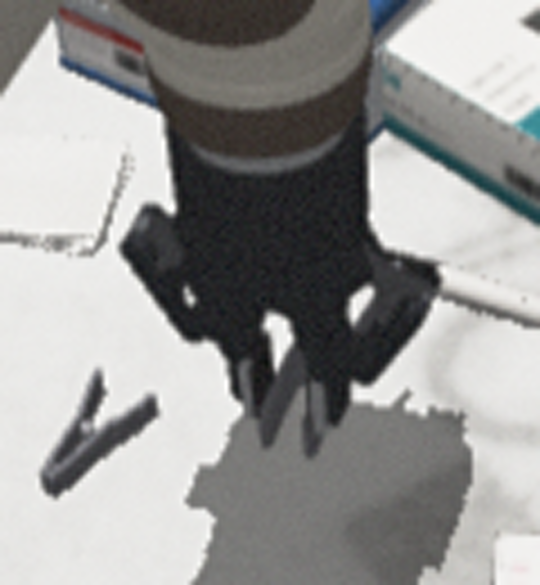

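View pics/w4.png

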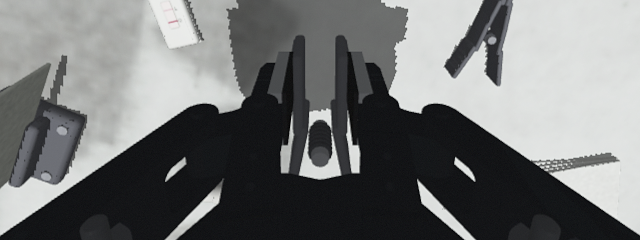

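```bash
python3 - <<'E'
from h import *
c=cam("wrist"); o=get_obs(); 
P=onplane(c,[[320,399]],.098)[:,:2]; H=onplane(c,[[299,278],[341,278]],.098)[:,:2]; t=o['ee_pos'][:2]
y=np.radians(14.94); x=np.array([np.cos(y),np.sin(y)]); n=np.array([-x[1],x[0]])
print(o['ee_pos'],"pin rel", (P-t)@x,(P-t)@n,"ends",(H-t)@x,(H-t)@n)
E
```

```text
[0.50789666 0.17956432 0.08803305] pin rel [0.04384526] [-0.00029355] ends [-0.01915571 -0.01913893] [-0.00913618  0.00861306]
```

```bash
python3 -m handwheel '[[1,-0.02,-0.028,0,-6],[1,-0.04,-0.057,0,-12],[1,-0.055,-0.086,0,-18],[1,-0.068,-0.115,0,-24],[1,-0.068,-0.143,0,-26]]' 30; python3 -m handwheel '[[1,0,0,0,0],[1,0,0,0,0]]';  python3 - <<'E'
from h import *
c=cam("top"); cv2.imwrite("pics/top5.png",c["color"]) 
c=cam("scene"); cv2.imwrite("pics/scene5.png",cv2.resize(c["color"][150:300,290:450],None,fx=4.5,fy=4,interpolation=cv2.INTER_CUBIC))
c=cam("wrist"); cv2.imwrite("pics/w5.png",c["color"]); o=get_obs(); print(o['ee_pos'],o['tcp_rot'],o['opening'],o['wrist_force'])
E
```

```text
time: 4.65
ee_pos: [0.438, 0.0356, 0.0871]
tcp_rot: [179.9, 0.0, 78.7]
wrist_force: [1.2, 0.9, -0.9]
opening: 0.0238
time: 4.85
ee_pos: [0.4374, 0.0352, 0.0864]
tcp_rot: [-180.0, 0.0, 78.7]
wrist_force: [-0.6, 0.2, -0.8]
opening: 0.0237
[0.43790493 0.03619846 0.08676499] [1.79979452e+02 1.38620365e-02 7.88102177e+01] 0.023670669414566192 [ 0.03727062  0.09623825 -0.15785871]
```

View pics/top5.png

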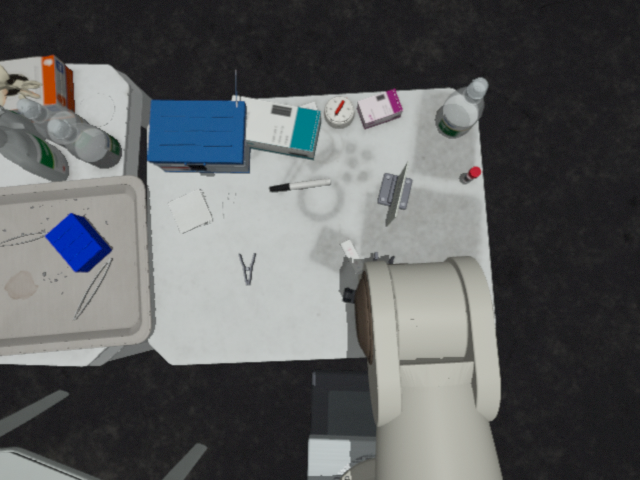

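View pics/scene5.png

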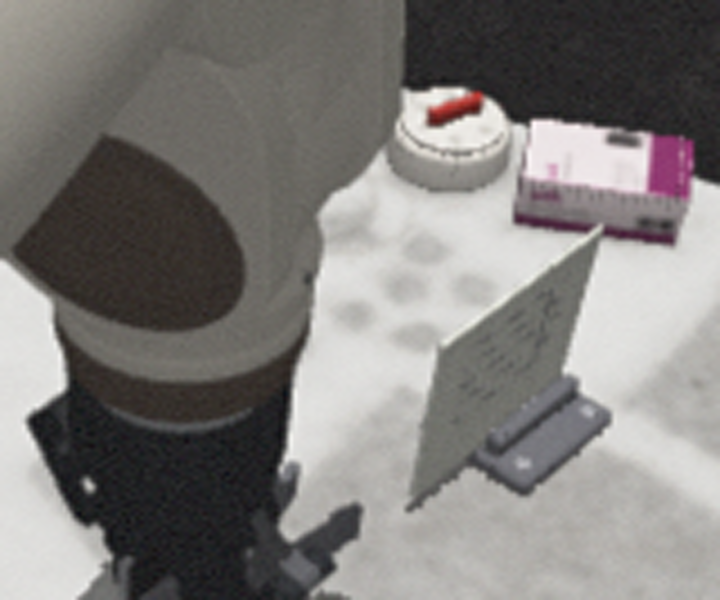

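View pics/w5.png

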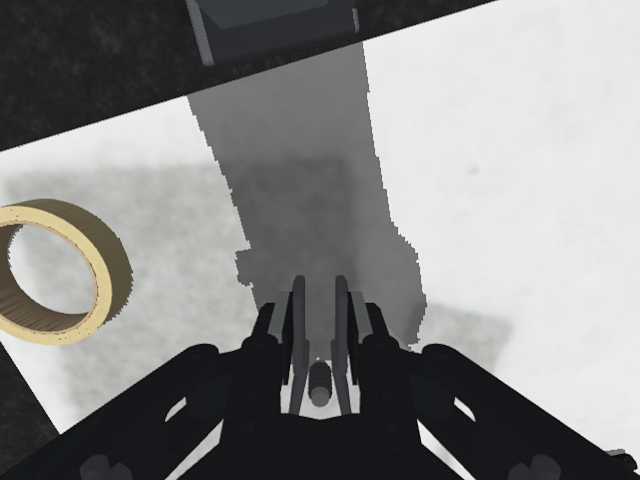

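The clip is held open. The scene crop shows the two jaws at about (288,470) and (352,515), ahead of the fingers and clear of the card. I'll compare the predicted jaw ends with the image.

```bash
python3 - <<'E'
from h import *
c=cam("scene"); o=get_obs(); t=o['ee_pos']; y=np.radians(o['tcp_rot'][2]-90); x=np.array([np.cos(y),np.sin(y),0]); n=np.array([-x[1],x[0],0])
im=c["color"].copy(); z=np.array([0,0,1]); S=5
cr=cv2.resize(im[220:320,320:440],None,fx=6,fy=6,interpolation=cv2.INTER_CUBIC)
def dot(P,col):
    p=(proj(c,P)[0]-[320,220]+.5)*6; cv2.circle(cr,tuple(int(v) for v in p),2,col,-1)
cl=np.array([t[0],t[1],t[2]-.0045])+.040*x
for s in (1,-1):
    for h in (.013,-.013): dot(cl+.052*x+s*.013*n+h*z,(0,0,255) if s>0 else (255,0,0))
e=np.array([.592,.003,0])
for h in (.014,.08,.136): dot(e+h*z,(0,200,0))
cv2.imwrite("pics/s6.png",cr)
E
```

```text
(no output)
```

View pics/s6.png

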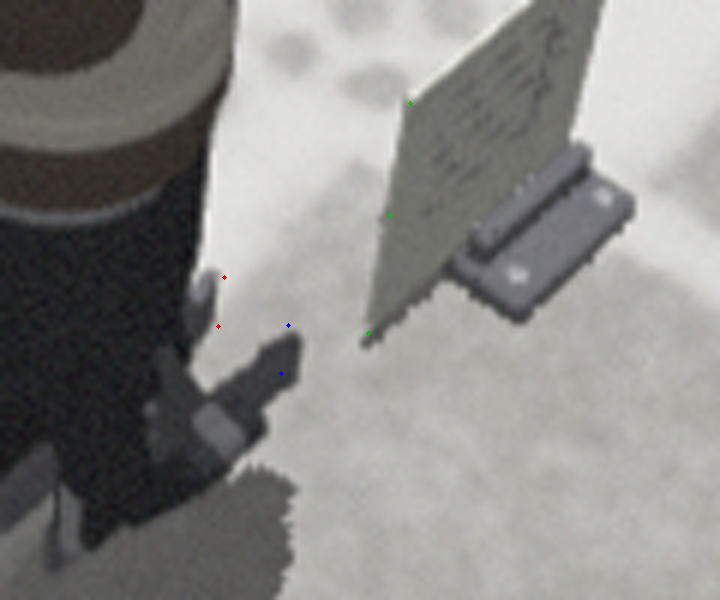

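The prediction matches: the midpoint of the jaw ends agrees to about 2 px of the 6× crop. I'll advance half-way along the card's line with a small lateral correction.

```bash
python3 -m handwheel '[[1,0.008,-0.003,-0.001,0],[1,0.018,-0.006,-0.002,0],[1,0.028,-0.008,-0.002,0],[1,0.035,-0.01,-0.002,0],[1,0.035,-0.01,-0.002,0]]' 30;  cat > v.py <<'E'
import sys
from h import *
c=cam("scene"); o=get_obs(); t=o['ee_pos']; y=np.radians(o['tcp_rot'][2]-90); x=np.array([np.cos(y),np.sin(y),0]); n=np.array([-x[1],x[0],0])
print(t,o['tcp_rot'],o['opening'],o['wrist_force'])
e=np.array([.592,.003,0]); print("edge rel TCP along/lat",(e-t)@x,(e-t)@n)
im=c["color"]; cr=cv2.resize(im[200:300,330:450],None,fx=6,fy=6,interpolation=cv2.INTER_CUBIC)
cv2.imwrite(f"pics/s{sys.argv[1]}.png",cr)
w=cam("wrist"); cv2.imwrite(f"pics/w{sys.argv[1]}.png",w["color"][200:])
E
python3 v.py 7
```

```text
time: 5.55
ee_pos: [0.4739, 0.026, 0.0846]
tcp_rot: [180.0, 0.0, 78.8]
wrist_force: [-0.4, 0.2, -1.0]
opening: 0.0237
[0.47328435 0.02608412 0.08458875] [-1.79986391e+02  2.49698432e-02  7.87955381e+01] 0.0234840558304102 [ 0.38375702  0.29252308 -0.86070078]
edge rel TCP along/lat 0.12093842791588957 0.0004235845940406373
```

View pics/s7.png

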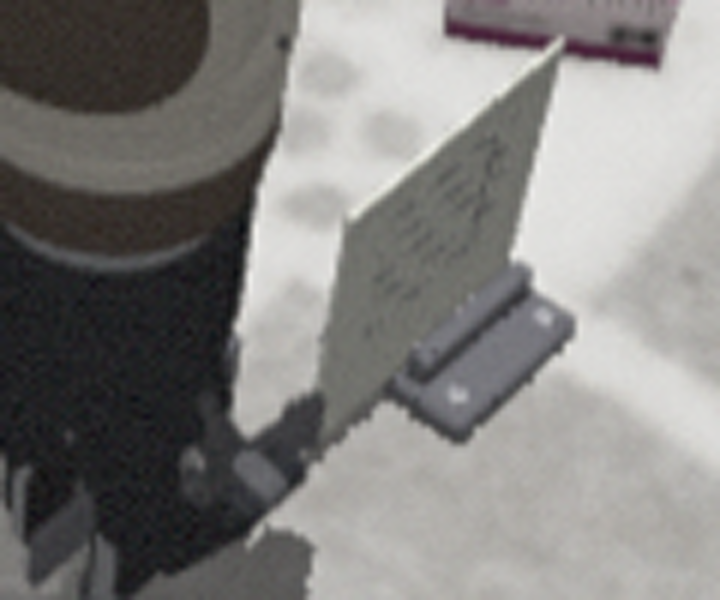

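View pics/w7.png

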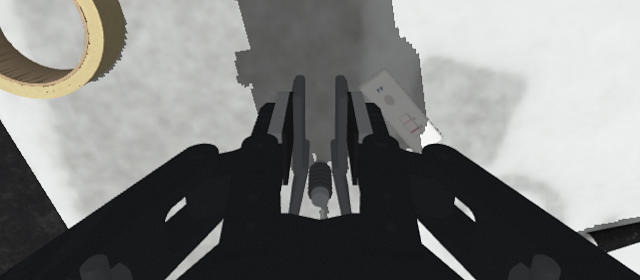

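The jaws are about 29 mm short of the edge and centred to within 1 mm. I'll advance in two steps, watching the force.

```bash
python3 -m handwheel '[[1,0.007,-0.001,-0.001,0],[1,0.014,-0.003,-0.001,0],[1,0.021,-0.004,-0.001,0],[1,0.028,-0.006,-0.001,0],[1,0.03,-0.006,-0.001,0]]' 30; python3 v.py 8
```

```text
time: 6.15
ee_pos: [0.5038, 0.0199, 0.0836]
tcp_rot: [-180.0, 0.0, 78.8]
wrist_force: [0.2, 0.7, -0.0]
opening: 0.0236
[0.50357947 0.02003466 0.08348118] [-1.79977529e+02  2.39484727e-02  7.87907060e+01] 0.023907326166092858 [ 0.55175865  0.31659979 -0.41574153]
edge rel TCP along/lat 0.09004521268549692 0.00047867768990907805
```

View pics/s8.png

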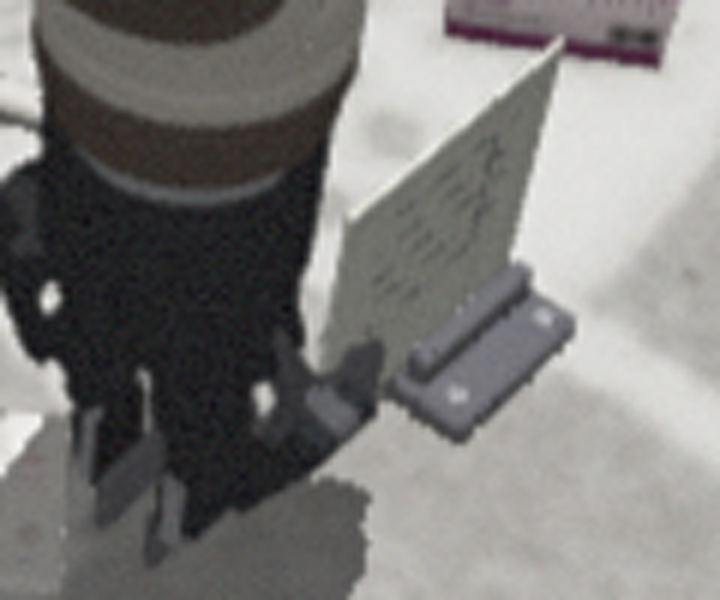

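View pics/w8.png

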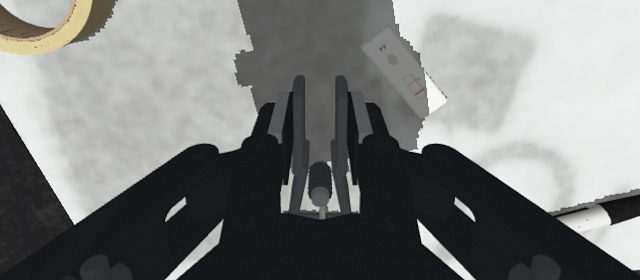

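The card has not moved. The near jaw overlaps the card's face on the camera side. The wrist view shows the edge at x≈323 behind the pin (320), so it is centred. Final advance.

```bash
python3 -m handwheel '[[1,0.005,-0.001,-0.001,0],[1,0.01,-0.002,-0.001,0],[1,0.015,-0.003,-0.001,0],[1,0.017,-0.003,-0.001,0],[1,0.017,-0.003,-0.001,0]]' 30; python3 v.py 9; python3 - <<'E'
from h import *
w=cam("wrist"); cv2.imwrite("pics/w9c.png",cv2.resize(w["color"][340:430,270:370],None,fx=6,fy=6,interpolation=cv2.INTER_CUBIC))
E
```

```text
time: 6.75
ee_pos: [0.5204, 0.0171, 0.0824]
tcp_rot: [-180.0, 0.0, 78.8]
wrist_force: [-0.2, 0.2, 0.3]
opening: 0.0239
[0.52018696 0.01708865 0.08239256] [-1.79946811e+02  3.01121333e-02  7.87919329e+01] 0.023937721458034508 [-0.16806478  0.54368077 -1.15217214]
edge rel TCP along/lat 0.0731818544152689 0.00013852989323522719
```

View pics/s9.png

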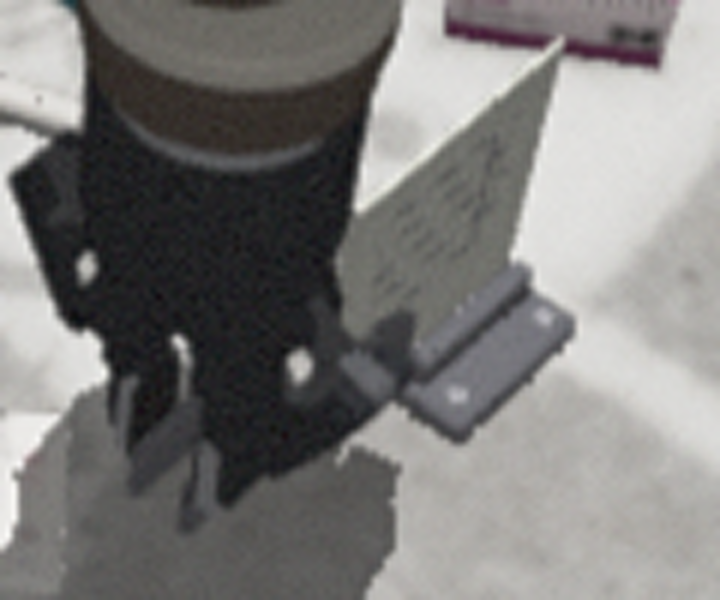

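View pics/w9c.png

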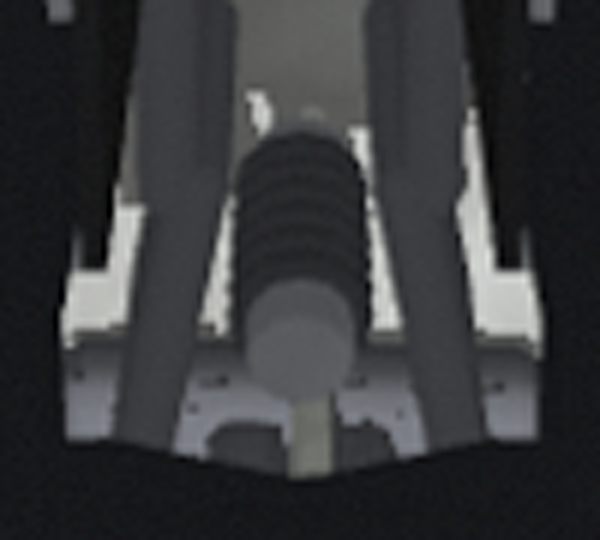

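The card edge runs centrally between the levers behind the pin (x≈310 against a jaw midline of about 302 in the 6× crop), and the card's corners have not moved. I'll let it settle, check once more and hand in.

```bash
python3 -m handwheel '[[1,0,0,0,0],[1,0,0,0,0],[1,0,0,0,0],[1,0,0,0,0],[1,0,0,0,0]]' 30; python3 - <<'E'
from h import *
a=get_obs(); w=cam("wrist"); o=get_obs(); print(o['ee_pos'],o['opening'],np.abs(o['qd']).max(),o['wrist_force'])
s=cam("scene")["color"]; b=cv2.imread("pics/scene0.png"); d=cv2.absdiff(s,b).max(2); print("card region diff",d[206:245,400:430].mean(), d[206:245,400:430].max())
job_done()
E
```

```text
time: 7.4
ee_pos: [0.5201, 0.0171, 0.0825]
tcp_rot: [-180.0, 0.0, 78.8]
wrist_force: [0.1, 0.2, -0.8]
opening: 0.0241
[0.52005607 0.01712143 0.08245633] 0.02406151746249056 0.07457993895309256 [-0.31900307  0.00316702 -0.55893797]
card region diff 2.782051282051282 10
the job is handed in; nothing more can be done
```

The clip is held open around the card's free edge, and the job is handed in at about 7.5 s of the 35 s allowed. I don't have a verdict, because handing in reports none.

I gripped the large clip by its handles and squeezed it to its stop on the table, about 0.18 m from the card. I then lifted it, turned it to the card's direction and slid the open jaws around the edge.

**Last checks:**
- **Squeeze:** the finger opening was 24 mm, slightly under the 26 mm stated for fully squeezed handles, so the jaws should be wide open.
- **Depth and height:** the pad centres are about 14 mm past the edge, and the clip is about 78 mm above the table. Both are worked out from the arm's pose and the measured edge, give or take about 3 mm.
- **Centring:** the wrist view shows the edge centred between the jaws to about 1–2 mm.
- **Card:** the wrist force stayed around 1 N during the approach. The scene picture of the card was the same as at the start, apart from noise.

**What disagreed:**
- **Fingertips on the table:** they pressed it with about 7 N as they first closed. I raised the tool 9 mm, but it still read 8–9 N during the squeeze, and that was gone after lifting.
- **Clip length and card angle:** the clip measured about 102 mm in the pictures, not 108 mm. The two cameras put the card's direction about 1.5° apart.

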